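Snap the bread keeper's lid shut

TASK

The lid of the bread keeper is only laid on: press down each of the four blue rim sections until every one has clicked shut, flush all round. Just press: do not lift, tip or shift the keeper, keep off the black knob, and leave the jar, the cup and the sign where they stand.

Things in the scene. Friction and masses are not known exactly. Their poses are not given: they have to be found in the camera images.
- keeper: Bread keeper: a clear rectangular box with rolls inside, a red band under its rim and a white lid with a blue rim, 160 mm (its x) by 210 mm (its y), standing loose on the table, about 0.9 kg. Origin: centre of its underside; z up. The white middle of the lid and its four white corners are fixed, top 94 mm above the table. The keeper's yaw differs from run to run by up to 40 degrees either way.
- lid_knob: Black round knob in the middle of the lid, 28 mm across, origin at its foot 94 mm above the table, top 20 mm higher. Fixed to the lid; not to be used.
- clip_front_top (a point): Centre of the top face of the blue rim section on the keeper's -x side. The section is a flat bar 28 mm (keeper x) by 150 mm (keeper y), its centre 66 mm from the keeper's middle. Popped up, its top is 103 mm above the table; clicked shut, 95 mm, 1 mm proud of the white lid. Axes as the keeper's.
- clip_front (a joint): How far the keeper's -x rim section is pressed down, m: 0 popped up, 0.008 clicked shut. It moves straight down, wherever along it it is pressed. A snap: it takes about 7 N to start it, less and less towards half way (0.004); past half way it pulls itself shut and stays; let go before that, it springs up again.
- clip_back_top (a point): Centre of the top face of the blue rim section on the keeper's +x side. The section is a flat bar 28 mm (keeper x) by 150 mm (keeper y), its centre 66 mm from the keeper's middle. Popped up, its top is 103 mm above the table; clicked shut, 95 mm, 1 mm proud of the white lid. Axes as the keeper's.
- clip_back (a joint): How far the keeper's +x rim section is pressed down, m: 0 popped up, 0.008 clicked shut. It moves straight down, wherever along it it is pressed. A snap: it takes about 7 N to start it, less and less towards half way (0.004); past half way it pulls itself shut and stays; let go before that, it springs up again.
- clip_left_top (a point): Centre of the top face of the blue rim section on the keeper's +y side. The section is a flat bar 100 mm (keeper x) by 28 mm (keeper y), its centre 91 mm from the keeper's middle. Popped up, its top is 103 mm above the table; clicked shut, 95 mm, 1 mm proud of the white lid. Axes as the keeper's.
- clip_left (a joint): How far the keeper's +y rim section is pressed down, m: 0 popped up, 0.008 clicked shut. It moves straight down, wherever along it it is pressed. A snap: it takes about 7 N to start it, less and less towards half way (0.004); past half way it pulls itself shut and stays; let go before that, it springs up again.
- clip_right_top (a point): Centre of the top face of the blue rim section on the keeper's -y side. The section is a flat bar 100 mm (keeper x) by 28 mm (keeper y), its centre 91 mm from the keeper's middle. Popped up, its top is 103 mm above the table; clicked shut, 95 mm, 1 mm proud of the white lid. Axes as the keeper's.
- clip_right (a joint): How far the keeper's -y rim section is pressed down, m: 0 popped up, 0.008 clicked shut. It moves straight down, wherever along it it is pressed. A snap: it takes about 7 N to start it, less and less towards half way (0.004); past half way it pulls itself shut and stays; let go before that, it springs up again.
- jam_jar: Amber jam jar with a brass cap, 60 mm across, 85 mm high, loose; origin at the centre of its underside.
- ramekin: White open ceramic cup, 76 mm across, 45 mm high, loose; origin at the centre of its underside.
- price_stand: Blank black sign upright on a dark wooden foot, foot 45 by 85 mm, 64 mm high, loose; origin at the centre of its underside.

How it is judged:
By the outcome, as a careful person would: the job done as asked, in the order asked, and still so for the second after the job is handed in, with the robot touching nothing.
It also fails if it takes over 51 s, if anything falls off the work surface, if the arm or the gripper's body presses on something with over 40 N, if the wrist force passes 120 N, or if a joint passes its speed limit or range.

ROBOT

A 6-joint arm with a two-finger parallel gripper is mounted at the origin on the work surface. World frame = base frame: x ahead of the robot, y to its left, z up, the work surface at z = 0. Lengths are in m, angles in rad, forces in N, time in s.
With the tool pointing down it reaches from about 0.35 to 0.95 m from the base axis. Payload 17.4 kg.
Tool frame: the origin (TCP) lies on the centre line of the jaws, within the pads' length; the fingertips stand arm.tip_reach ahead of it and the grasp point (between the pads) lies 6 mm ahead of it (arm.tip_reach is the distance from the TCP to the fingertips, in m); z points along the fingers, y is the line along which they close (so a half turn about z gives the same grasp; the last joint's range is limited). The gripper opens to 93 mm and grips with 3 to 60 N. Pads are 15 mm wide; open, the fingers measure 128 mm over their backs; the gripper's body (75 mm by 188 mm) begins 65 mm behind the grasp point.
Start: joints at [1.228, 0.116, 1.442, -0, 1.584, -0.038], TCP at [0.203, 0.644, 0.244] pointing down, gripper open.
Joint ranges: [-2.83, 2.83], [-0.83, 2.19], [0.07, 2.5], [-1.14, 4.28], [0.01, 3], [-2.97, 2.97]. Speed limits (rad/s): [1.89, 1.89, 2.22, 3.14, 3.14, 3.14].

INTERFACE

Orientations are given as a rotation vector (axis times angle).
In Python, from plant import arm, vision, finder gives the robot as it stands. The module is installed in compiled form; this text tells all that it offers.
- The arm moves only by the tool play_rows, never from a script. Its argument "moves" is a list of rows, each an object of numbers: "dx", "dy", "dz": the shift along the world's x, y, z as a fraction of full scale; "rx", "ry", "rz": the turn, a rotation vector about the world's x, y, z as a fraction of full scale; "fingers": the opening, from -1 (shut) to 1 (fully open). In form: [{"dx": .., "dy": .., "dz": .., "rx": .., "ry": .., "rz": .., "fingers": ..}, ...]. A call has 1 to 10 rows; each row shifts and turns the commanded pose from where the row before left it; what a row does not reach is not made up. Full scale, the value 1, is 0.025 m for a shift and 0.15 rad for a turn. A row lasts 1/10 s, in which the tool goes at most 50 mm and 8.59 degrees, less where a joint would pass 70% of its speed; a pose out of reach is approached as far as the arm can. A call with a number of a shift or a turn outside -1 to 1 is refused whole. A call with a gripper value outside its range is refused whole. The fingers move at their own pace and stop on an object; "newtons" is the grip in N (left out, the last holds). Time passes only in rows, so rows that do not move let the fingers close. It gives the time, the measured TCP pose, the force, the opening and the grip force at its end, in the units of the state.
- arm.sense(): the state, without advancing time (a new reading comes with each control period).
- vision.grab_frame(name): name is "side" or "top" or "wrist"; returns a dict with "image" (400x640x3 uint8, red, green, blue), "intrinsics" (3x3 intrinsics, pixels), "T" (4x4, takes a point from camera to world coordinates). Camera axes: x right, y up, looking along -z (the intrinsics and any distortion apply to the point x, -y, -z); pixel columns grow to the right and rows downward; lengths in m; the calibration is good to about 2 mm. The wrist camera is an equidistant fisheye: a pixel r from the principal point sees the ray r / f radians off the axis. A picture is of the moment at which its call begins. There is no depth.
- arm.sign_off(): hands the job in; it is judged then, once.
Trained networks look in a picture, given as the dict that the camera call returned (one of the last four; its "shot" number tells which), for a name from the list of things; names that differ only in an ending like _2 or _b are one class to them, and where a whole thing is asked for, a point or a joint stands for the part that bears it (a point fixed in the world has none). Each returns a list of dicts, best first, with "score" (0 to 1); they miss things now and then, are a little off and sometimes report something else, mostly with a low value. They report only what shows in the picture. A call takes as long as a camera call.
- finder.outline_of(name, picture): "mask" (400x640 bool, what is visible of it) and "box" ([left, top, right, bottom] in pixels, round what is visible of it).
The state is a dict: "t": time; "joint_positions": joint angles; "dq": joint speeds; "joint_torque": joint torques, N m; "ee_pos": TCP position; "orientation": TCP orientation; "wrist_force": force on the tool from outside, world axes, zero at the start; "wrist_torque": the same for the moment, N m; "gripper_width": opening from 0.0 (shut) to 1.0 (fully open); "grip_force": force on a finger pad.
Only numpy, scipy, OpenCV 4.12 (cv2) and the standard library are available. Lean on these libraries where they do the work, as an engineer would, in place of code of your own. Each camera call takes 0.05 s, during which the arm holds its last target. There are 200 camera calls.

## Working session

There is one attempt and no reset: what is moved stays moved. The work goes in short steps, Python scripts to look and compute and a tool call to move; the robot and the scene stay as the last step left them, time stands still between calls to the robot, and variables do not carry over. Pictures are saved under pics/ and viewed, at most 10 in all, crops included, and the job is handed in when it is done.

Besides the shell and the picture viewer there is one more tool, called after "Request:" in YAML: its name, and indented under it one key for each argument. play_rows: Moves the arm, as the interface text tells. Shift numbers are shares of 0.025 m and turn numbers shares of 0.15 rad, none past 1 either way. Its arguments: {"type":"object","properties":{"moves":{"type":"array"},"newtons":{"type":"number"}},"required":["moves"]}

```bash
mkdir -p pics
cat > h.py <<'E'
import numpy as np,cv2
from plant import arm,vision,finder
def ray(p,uv):
    K,T=p["intrinsics"],p["T"]
    x=(uv[0]-K[0,2])/K[0,0]; y=(uv[1]-K[1,2])/K[1,1]
    d=T[:3,:3]@np.array([x,-y,-1.]); return T[:3,3],d
def at(p,uv,z):
    o,d=ray(p,uv); return o+d*(z-o[2])/d[2]
def proj(p,X):
    K,T=p["intrinsics"],p["T"]
    c=T[:3,:3].T@(np.array(X)-T[:3,3]); return np.array([K[0,0]*c[0]/-c[2]+K[0,2],K[1,1]*-c[1]/-c[2]+K[1,2]])
def save(p,n): cv2.imwrite(f"pics/{n}.png",p["image"][:,:,::-1])
E
python3 - <<'E'
from h import *
s=arm.sense();print(s["ee_pos"],s["orientation"],s["wrist_force"],s["gripper_width"],arm.tip_reach)
for c in("top","side"):
    p=vision.grab_frame(c);save(p,c+"1");print(c,p["T"].round(3).tolist(),p["intrinsics"].tolist())
    for n in("keeper","lid_knob","clip_front_top","jam_jar","ramekin","price_stand"):
        for r in finder.outline_of(n,p)[:4]:
            b=r["box"];print(n,round(r["score"],2),np.round(b),at(p,((b[0]+b[2])/2,(b[1]+b[3])/2),.1).round(3))
E
```

```text
[0.20252954 0.64371149 0.24293588] [-4.76903198e-01 -3.10497192e+00  1.68913926e-03] [-0.83855377  0.29193983  0.01788008] 1.0019660122311151 0.025
top [[-0.066, 0.975, -0.212, 0.345], [-0.998, -0.065, 0.013, 0.057], [-0.001, 0.212, 0.977, 1.202], [0.0, 0.0, 0.0, 1.0]] [[475.4661971529272, 0.0, 320.4131981410952], [0.0, 475.4661971529272, 199.11919111224444], [0.0, 0.0, 1.0]]
keeper 0.84 [283. 176. 380. 251.] [0.548 0.019 0.1  ]
lid_knob 0.49 [329. 206. 341. 220.] [0.548 0.01  0.1  ]
clip_front_top 0.66 [299. 232. 364. 247.] [0.487 0.023 0.1  ]
jam_jar 0.79 [407. 224. 434. 250.] [ 0.478 -0.185  0.1  ]
jam_jar 0.66 [297. 229. 367. 253.] [0.483 0.023 0.1  ]
ramekin 0.91 [331. 131. 359. 162.] [ 0.71  -0.026  0.1  ]
price_stand 0.81 [243. 194. 279. 219.] [0.576 0.184 0.1  ]
side [[0.992, 0.076, -0.105, 0.465], [-0.13, 0.589, -0.798, -0.675], [0.001, 0.805, 0.594, 0.635], [0.0, 0.0, 0.0, 1.0]] [[402.55876178936217, 0.0, 309.7373043635041], [0.0, 402.55876178936217, 200.61001826742128], [0.0, 0.0, 1.0]]
keeper 0.61 [262. 178. 345. 275.] [ 0.535 -0.045  0.1  ]
keeper 0.31 [271. 281. 306. 335.] [ 0.486 -0.246  0.1  ]
clip_front_top 0.89 [267. 190. 285. 234.] [0.482 0.012 0.1  ]
jam_jar 0.74 [269. 280. 306. 338.] [ 0.484 -0.247  0.1  ]
ramekin 0.9 [371. 220. 407. 258.] [ 0.699 -0.104  0.1  ]
price_stand 0.5 [263. 180. 345. 274.] [ 0.536 -0.045  0.1  ]
```

Run:
```python
import cv2
a=cv2.imread("pics/top1.png")[100:300,220:460]
cv2.imwrite("pics/top1c.png",cv2.resize(a,None,fx=3,fy=3,interpolation=2))
a=cv2.imread("pics/side1.png")[100:350,200:450]
cv2.imwrite("pics/side1c.png",cv2.resize(a,None,fx=2.4,fy=2.4,interpolation=2))
```

```text
(no output)
```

View pics/top1c.png

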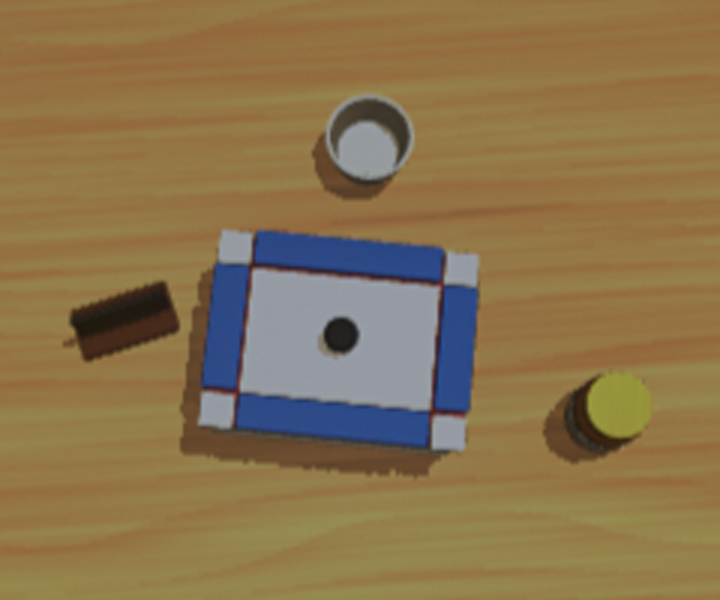

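View pics/side1c.png

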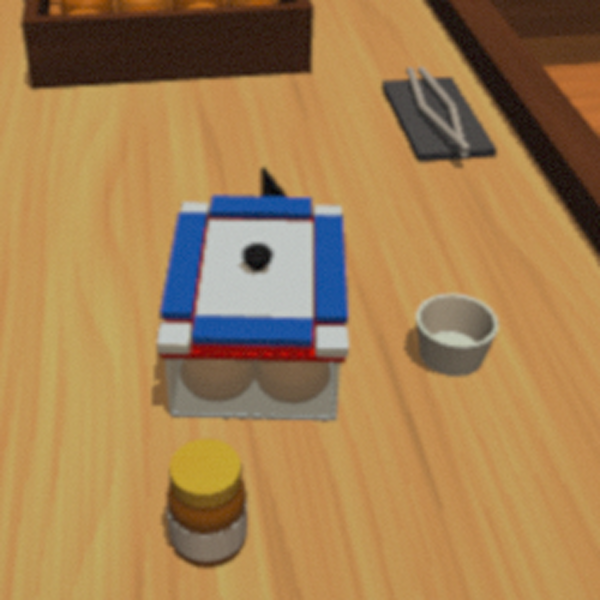

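Top view: all four blue sections are raised, with red gaps along their inner edges. The knob is at about (333,212) full-image px, the jar is right and below, the cup above and the sign to the left. Next I'll fit the blue sections.

```bash
cat >> h.py <<'E'
def blue(p,zt=.103):
    h=cv2.cvtColor(p["image"],cv2.COLOR_RGB2HSV)
    m=cv2.inRange(h,(105,150,60),(125,255,255)); m[:100]=0
    n,l,st,ce=cv2.connectedComponentsWithStats(m,connectivity=4)
    out=[]
    for i in range(1,n):
        if st[i,4]>80:
            v,u=np.nonzero(l==i); P=np.array([at(p,q,zt)[:2] for q in zip(u,v)])*1000
            out.append((cv2.minAreaRect(P.astype(np.float32)),P.mean(0)))
    return out
E
python3 - <<'E'
from h import *
for c in("top","side"):
    p=vision.grab_frame(c);print(c)
    for r,m in blue(p): print(np.round(r[0]),np.round(r[1]),round(r[2],1),m.round())
    for r in finder.outline_of("ramekin",p)[:1]: b=r["box"];print(at(p,((b[0]+b[2])/2,(b[1]+b[3])/2),.025))
E
python3 -c "
from scipy.spatial.transform import Rotation as R
print(R.from_rotvec([-4.76903198e-01,-3.10497192e+00,1.68913926e-03]).as_matrix().round(3))"
```

```text
top
[615.   4.] [147.  25.] 80.5 [615.   4.]
[565. 104.] [26. 97.] 80.4 [565. 105.]
[535. -74.] [25. 97.] 80.4 [535. -74.]
[486.  26.] [147.  25.] 80.5 [486.  26.]
[ 0.73849785 -0.0352097   0.025     ]
side
[563. 102.] [33. 94.] 82.6 [563.  99.]
[484.  20.] [149.  24.] 80.3 [483.  15.]
[613.  -2.] [151.  23.] 80.0 [612.  -8.]
[533. -80.] [30. 96.] 80.6 [533. -80.]
[ 0.73420638 -0.02944853  0.025     ]
[[-0.954  0.3   -0.   ]
 [ 0.3    0.954 -0.001]
 [ 0.    -0.001 -1.   ]]
```

Request:
play_rows:
  moves:
    - {"dx": 0.45,"dy": -1,"rz": 0.93,"fingers": -1}
    - {"dx": 0.45,"dy": -1,"fingers": -1}
    - {"dx": 0.45,"dy": -1,"fingers": -1}
    - {"dx": 0.45,"dy": -1,"fingers": -1}
    - {"dx": 0.45,"dy": -1,"fingers": -1}
    - {"dx": 0.45,"dy": -1,"fingers": -1}
    - {"dx": 0.45,"dy": -1,"fingers": -1}
    - {"dx": 0.45,"dy": -1,"fingers": -1}
    - {"dx": 0.45,"dy": -1,"fingers": -1}
    - {"dx": 0.45,"dy": -1,"fingers": -1}

```text
invalid input at $.moves[0]: expected keys dx, dy, dz, rx, ry, rz, fingers
```

Request:
play_rows:
  moves:
    - {"dx": 0.45,"dy": -1,"fingers": -1}
    - {"dx": 0.45,"dy": -1,"fingers": -1}
    - {"dx": 0.45,"dy": -1,"fingers": -1}
    - {"dx": 0.45,"dy": -1,"fingers": -1}
    - {"dx": 0.45,"dy": -1,"fingers": -1}
    - {"dx": 0.45,"dy": -1,"fingers": -1}
    - {"dx": 0.45,"dy": -1,"fingers": -1}
    - {"dx": 0.45,"dy": -1,"fingers": -1}
    - {"dx": 0.45,"dy": -1,"fingers": -1}
    - {"dx": 0.45,"dy": -1,"fingers": -1}

```text
invalid input at $.moves[0]: expected keys dx, dy, dz, rx, ry, rz, fingers
```

Request:
play_rows:
  moves:
    - {"dx": 0.45,"dy": -1,"dz": -0.5}
    - {"dx": 0.45,"dy": -1,"dz": -0.5}
    - {"dx": 0.45,"dy": -1,"dz": -0.5}
    - {"dx": 0.45,"dy": -1,"dz": -0.5}
    - {"dx": 0.5,"dy": -0.8,"dz": -0.5}
    - {}
    - {}
    - {}

```text
invalid input at $.moves[0]: expected keys dx, dy, dz, rx, ry, rz, fingers
```

All keys are required in every row.

Request:
play_rows:
  moves:
    - {"dx": 0.45,"dy": -1,"dz": 0,"rx": 0,"ry": 0,"rz": 0.93,"fingers": -1}
    - {"dx": 0.45,"dy": -1,"dz": 0,"rx": 0,"ry": 0,"rz": 0,"fingers": -1}
    - {"dx": 0.45,"dy": -1,"dz": 0,"rx": 0,"ry": 0,"rz": 0,"fingers": -1}
    - {"dx": 0.45,"dy": -1,"dz": 0,"rx": 0,"ry": 0,"rz": 0,"fingers": -1}
    - {"dx": 0.45,"dy": -1,"dz": 0,"rx": 0,"ry": 0,"rz": 0,"fingers": -1}
    - {"dx": 0.45,"dy": -1,"dz": 0,"rx": 0,"ry": 0,"rz": 0,"fingers": -1}
    - {"dx": 0.45,"dy": -1,"dz": 0,"rx": 0,"ry": 0,"rz": 0,"fingers": -1}
    - {"dx": 0.45,"dy": -1,"dz": 0,"rx": 0,"ry": 0,"rz": 0,"fingers": -1}
    - {"dx": 0.45,"dy": -1,"dz": 0,"rx": 0,"ry": 0,"rz": 0,"fingers": -1}
    - {"dx": 0.45,"dy": -1,"dz": 0,"rx": 0,"ry": 0,"rz": 0,"fingers": -1}

```text
t: 1.9
ee_pos: [0.3154, 0.3929, 0.2438]
orientation: [0.259, 3.131, 0.0]
wrist_force: [0.1, 0.8, -0.4]
gripper_width: 0.189
grip_force: 0.0
```

Request:
play_rows:
  moves:
    - {"dx": 0.45,"dy": -1,"dz": 0,"rx": 0,"ry": 0,"rz": 0,"fingers": -1}
    - {"dx": 0.45,"dy": -1,"dz": 0,"rx": 0,"ry": 0,"rz": 0,"fingers": -1}
    - {"dx": 0.45,"dy": -1,"dz": 0,"rx": 0,"ry": 0,"rz": 0,"fingers": -1}
    - {"dx": 0.45,"dy": -1,"dz": 0,"rx": 0,"ry": 0,"rz": 0,"fingers": -1}
    - {"dx": 0.45,"dy": -1,"dz": 0,"rx": 0,"ry": 0,"rz": 0,"fingers": -1}
    - {"dx": 0.45,"dy": -1,"dz": 0,"rx": 0,"ry": 0,"rz": 0,"fingers": -1}
    - {"dx": 0.45,"dy": -1,"dz": 0,"rx": 0,"ry": 0,"rz": 0,"fingers": -1}
    - {"dx": 0.45,"dy": -1,"dz": 0,"rx": 0,"ry": 0,"rz": 0,"fingers": -1}
    - {"dx": 0.45,"dy": -1,"dz": 0,"rx": 0,"ry": 0,"rz": 0,"fingers": -1}
    - {"dx": 0.45,"dy": -1,"dz": 0,"rx": 0,"ry": 0,"rz": 0,"fingers": -1}

```text
t: 2.9
ee_pos: [0.4279, 0.1428, 0.2439]
orientation: [0.259, 3.13, 0.0]
wrist_force: [0.6, 0.3, 0.6]
gripper_width: 0.007
grip_force: 0.0
```

Request:
play_rows:
  moves:
    - {"dx": 0.45,"dy": -1,"dz": -0.5,"rx": 0,"ry": 0,"rz": 0,"fingers": -1}
    - {"dx": 0.45,"dy": -1,"dz": -0.5,"rx": 0,"ry": 0,"rz": 0,"fingers": -1}
    - {"dx": 0.45,"dy": -1,"dz": -0.5,"rx": 0,"ry": 0,"rz": 0,"fingers": -1}
    - {"dx": 0.45,"dy": -1,"dz": -0.5,"rx": 0,"ry": 0,"rz": 0,"fingers": -1}
    - {"dx": 0.5,"dy": -0.8,"dz": -0.5,"rx": 0,"ry": 0,"rz": 0,"fingers": -1}
    - {"dx": 0,"dy": 0,"dz": 0,"rx": 0,"ry": 0,"rz": 0,"fingers": -1}
    - {"dx": 0,"dy": 0,"dz": 0,"rx": 0,"ry": 0,"rz": 0,"fingers": -1}
    - {"dx": 0,"dy": 0,"dz": 0,"rx": 0,"ry": 0,"rz": 0,"fingers": -1}

```text
t: 3.7
ee_pos: [0.485, 0.0244, 0.1818]
orientation: [0.259, 3.13, 0.0]
wrist_force: [-0.1, -0.1, 0.3]
gripper_width: 0.01
grip_force: 0.0
```

Run:
```python
from h import *
p=vision.grab_frame("wrist");save(p,"w1");print(p["T"].round(3).tolist(),p["intrinsics"].tolist())
p=vision.grab_frame("side")
a=p["image"][130:260,220:380,::-1];cv2.imwrite("pics/s2.png",cv2.resize(a,None,fx=4,fy=4,interpolation=2))
```

```text
[[0.165, -0.956, -0.241, 0.42], [0.986, 0.16, 0.041, 0.035], [-0.001, -0.245, 0.97, 0.323], [0.0, 0.0, 0.0, 1.0]] [[309.70691628693146, 0.0, 320.5494809955645], [0.0, 309.70691628693146, 203.56425761581838], [0.0, 0.0, 1.0]]
```

View pics/w1.png

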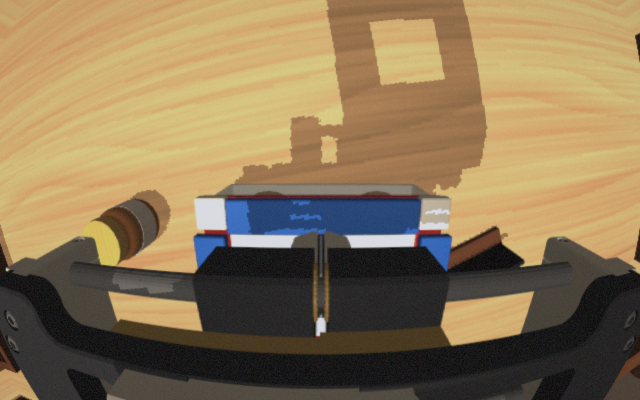

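View pics/s2.png

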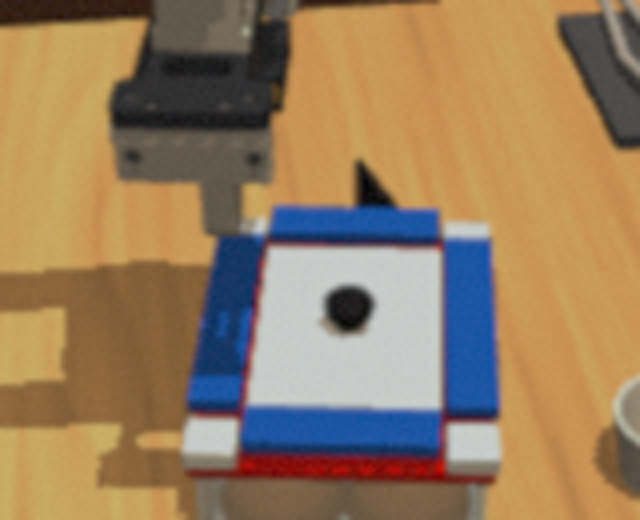

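Wrist view: the front section spans about cols 228–420 and rows 199–234, and the fingers are centred on it. In the side view the fingertips hang over the front bar, clear of the knob. Checking this numerically.

Run:
```python
import numpy as np
R=np.array([[0.165,-0.956,-0.241,0.42],[0.986,0.16,0.041,0.035],[-0.001,-0.245,0.97,0.323]])
f,cx,cy=309.7,320.5,203.6
for u,v in((228,200),(420,198),(228,234),(420,235)):
    d=np.array([u-cx,v-cy]);r=np.hypot(*d);th=r/f
    c=np.array([d[0]/r*np.sin(th),-d[1]/r*np.sin(th),-np.cos(th)])
    w=R[:,:3]@c;print((R[:,3]+w*(.103-R[2,3])/w[2]).round(4))
```

```text
[ 0.4604 -0.0425  0.103 ]
[0.4827 0.1005 0.103 ]
[ 0.4868 -0.0493  0.103 ]
[0.5124 0.0982 0.103 ]
```

Request:
play_rows:
  moves:
    - {"dx": 0,"dy": 0,"dz": -0.9,"rx": 0,"ry": 0,"rz": 0,"fingers": -1}
    - {"dx": 0,"dy": 0,"dz": -0.9,"rx": 0,"ry": 0,"rz": 0,"fingers": -1}
    - {"dx": 0,"dy": 0,"dz": -0.2,"rx": 0,"ry": 0,"rz": 0,"fingers": -1}
    - {"dx": 0,"dy": 0,"dz": -0.1,"rx": 0,"ry": 0,"rz": 0,"fingers": -1}
    - {"dx": 0,"dy": 0,"dz": -0.1,"rx": 0,"ry": 0,"rz": 0,"fingers": -1}

```text
t: 4.3
ee_pos: [0.4854, 0.0241, 0.1273]
orientation: [0.259, 3.13, 0.0]
wrist_force: [-3.5, 1.3, 4.6]
gripper_width: 0.002
grip_force: 2.4
```

Request:
play_rows:
  moves:
    - {"dx": 0,"dy": 0,"dz": -0.08,"rx": 0,"ry": 0,"rz": 0,"fingers": -1}
    - {"dx": 0,"dy": 0,"dz": -0.08,"rx": 0,"ry": 0,"rz": 0,"fingers": -1}

```text
t: 4.5
ee_pos: [0.4854, 0.0239, 0.1227]
orientation: [0.259, 3.13, 0.0]
wrist_force: [0.6, 0.6, -0.8]
gripper_width: 0.004
grip_force: 0.0
```

Request:
play_rows:
  moves:
    - {"dx": 0,"dy": 0,"dz": -0.08,"rx": 0,"ry": 0,"rz": 0,"fingers": -1}
    - {"dx": 0,"dy": 0,"dz": -0.04,"rx": 0,"ry": 0,"rz": 0,"fingers": -1}

```text
t: 4.7
ee_pos: [0.4854, 0.0239, 0.12]
orientation: [0.259, 3.13, 0.0]
wrist_force: [-5.6, -0.7, 17.4]
gripper_width: 0.01
grip_force: 9.0
```

Request:
play_rows:
  moves:
    - {"dx": 0,"dy": 0,"dz": 0.9,"rx": 0,"ry": 0,"rz": 0,"fingers": -1}
    - {"dx": 0,"dy": 0,"dz": 0.9,"rx": 0,"ry": 0,"rz": 0,"fingers": -1}
    - {"dx": 0.9,"dy": -0.16,"dz": 0,"rx": 0,"ry": 0,"rz": 0,"fingers": -1}
    - {"dx": 0.9,"dy": -0.16,"dz": 0,"rx": 0,"ry": 0,"rz": 0,"fingers": -1}
    - {"dx": 0.9,"dy": -0.16,"dz": 0,"rx": 0,"ry": 0,"rz": 0,"fingers": -1}
    - {"dx": 0.9,"dy": -0.16,"dz": 0,"rx": 0,"ry": 0,"rz": 0,"fingers": -1}
    - {"dx": 0.9,"dy": -0.16,"dz": 0,"rx": 0,"ry": 0,"rz": 0,"fingers": -1}
    - {"dx": 0.65,"dy": -0.1,"dz": 0,"rx": 0,"ry": 0,"rz": 0,"fingers": -1}
    - {"dx": 0,"dy": 0,"dz": 0,"rx": 0,"ry": 0,"rz": 0,"fingers": -1}

```text
t: 5.6
ee_pos: [0.6149, 0.001, 0.1635]
orientation: [-0.26, -3.13, 0.0]
wrist_force: [-0.4, 0.6, -1.4]
gripper_width: 0.007
grip_force: 0.0
```

Request:
play_rows:
  moves:
    - {"dx": 0,"dy": 0,"dz": -0.8,"rx": 0,"ry": 0,"rz": 0,"fingers": -1}
    - {"dx": 0,"dy": 0,"dz": -0.4,"rx": 0,"ry": 0,"rz": 0,"fingers": -1}
    - {"dx": 0,"dy": 0,"dz": -0.2,"rx": 0,"ry": 0,"rz": 0,"fingers": -1}
    - {"dx": 0,"dy": 0,"dz": -0.1,"rx": 0,"ry": 0,"rz": 0,"fingers": -1}

```text
t: 6.0
ee_pos: [0.6133, 0.0015, 0.1268]
orientation: [-0.259, -3.13, 0.0]
wrist_force: [-3.9, 0.4, 4.5]
gripper_width: 0.006
grip_force: 2.4
```

Request:
play_rows:
  moves:
    - {"dx": 0,"dy": 0,"dz": -0.1,"rx": 0,"ry": 0,"rz": 0,"fingers": -1}
    - {"dx": 0,"dy": 0,"dz": -0.08,"rx": 0,"ry": 0,"rz": 0,"fingers": -1}

```text
t: 6.2
ee_pos: [0.614, 0.0014, 0.1225]
orientation: [0.259, 3.13, 0.0]
wrist_force: [0.1, -0.4, 0.6]
gripper_width: 0.007
grip_force: 0.0
```

Request:
play_rows:
  moves:
    - {"dx": 0,"dy": 0,"dz": -0.08,"rx": 0,"ry": 0,"rz": 0,"fingers": -1}
    - {"dx": 0,"dy": 0,"dz": -0.03,"rx": 0,"ry": 0,"rz": 0,"fingers": -1}

```text
t: 6.4
ee_pos: [0.614, 0.0014, 0.1201]
orientation: [0.259, 3.13, 0.0]
wrist_force: [-3.7, -0.2, 12.3]
gripper_width: -0.001
grip_force: 6.1
```

Request:
play_rows:
  moves:
    - {"dx": 0,"dy": 0,"dz": 0.9,"rx": 0,"ry": 0,"rz": 0,"fingers": -1}
    - {"dx": 0,"dy": 0,"dz": 0.9,"rx": 0,"ry": 0,"rz": 0,"fingers": -1}
    - {"dx": -0.25,"dy": 0.5,"dz": 0,"rx": 0,"ry": 0,"rz": -0.9,"fingers": -1}
    - {"dx": -0.25,"dy": 0.5,"dz": 0,"rx": 0,"ry": 0,"rz": -0.9,"fingers": -1}
    - {"dx": -0.25,"dy": 0.5,"dz": 0,"rx": 0,"ry": 0,"rz": -0.9,"fingers": -1}
    - {"dx": -0.25,"dy": 0.5,"dz": 0,"rx": 0,"ry": 0,"rz": -0.9,"fingers": -1}
    - {"dx": -0.25,"dy": 0.5,"dz": 0,"rx": 0,"ry": 0,"rz": -0.9,"fingers": -1}
    - {"dx": -0.25,"dy": 0.5,"dz": 0,"rx": 0,"ry": 0,"rz": -0.9,"fingers": -1}
    - {"dx": -0.25,"dy": 0.5,"dz": 0,"rx": 0,"ry": 0,"rz": -0.9,"fingers": -1}
    - {"dx": -0.25,"dy": 0.56,"dz": 0,"rx": 0,"ry": 0,"rz": -0.9,"fingers": -1}

```text
t: 7.4
ee_pos: [0.5636, 0.1033, 0.1644]
orientation: [1.839, 2.547, 0.0]
wrist_force: [-0.2, -0.3, -0.2]
gripper_width: 0.001
grip_force: 0.0
```

Request:
play_rows:
  moves:
    - {"dx": 0,"dy": 0,"dz": 0,"rx": 0,"ry": 0,"rz": -0.9,"fingers": -1}
    - {"dx": 0,"dy": 0,"dz": 0,"rx": 0,"ry": 0,"rz": -0.9,"fingers": -1}
    - {"dx": 0,"dy": 0,"dz": 0,"rx": 0,"ry": 0,"rz": -0.9,"fingers": -1}
    - {"dx": 0,"dy": 0,"dz": 0,"rx": 0,"ry": 0,"rz": -0.6,"fingers": -1}
    - {"dx": 0,"dy": 0,"dz": 0,"rx": 0,"ry": 0,"rz": 0,"fingers": -1}

```text
t: 7.9
ee_pos: [0.5639, 0.1029, 0.1644]
orientation: [2.403, 2.023, 0.0]
wrist_force: [0.1, 0.2, -0.3]
gripper_width: 0.006
grip_force: 0.0
```

Run:
```python
from h import *
p=vision.grab_frame("side");q=vision.grab_frame("wrist")
for r,m in blue(p): print(np.round(r[0]),np.round(r[1]),round(r[2],1))
a=p["image"][130:260,220:380,::-1];cv2.imwrite("pics/s3.png",cv2.resize(a,None,fx=4,fy=4,interpolation=2));save(q,"w3")
```

```text
[563. 102.] [33. 94.] 82.6
[501. -23.] [100. 205.] 26.9
[612.  -9.] [143.  23.] 80.0
```

View pics/s3.png

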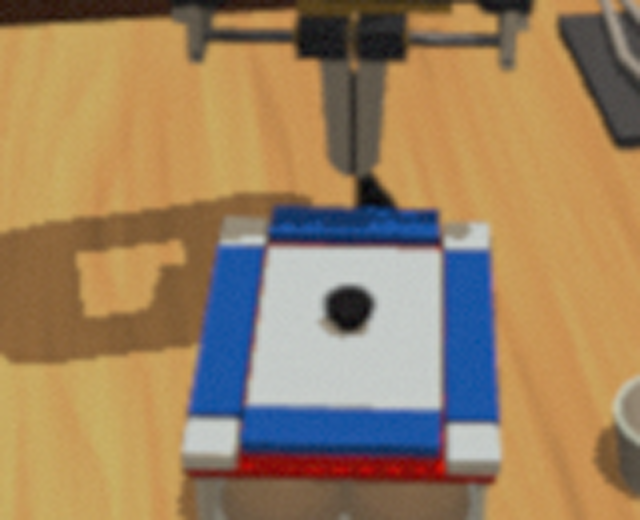

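Front and back now sit flush with no red step, the keeper hasn't moved, and the fingers are over the far (left) section. Pressing left.

Request:
play_rows:
  moves:
    - {"dx": 0,"dy": 0,"dz": -0.8,"rx": 0,"ry": 0,"rz": 0,"fingers": -1}
    - {"dx": 0,"dy": 0,"dz": -0.4,"rx": 0,"ry": 0,"rz": 0,"fingers": -1}
    - {"dx": 0,"dy": 0,"dz": -0.2,"rx": 0,"ry": 0,"rz": 0,"fingers": -1}
    - {"dx": 0,"dy": 0,"dz": -0.1,"rx": 0,"ry": 0,"rz": 0,"fingers": -1}

```text
t: 8.4
ee_pos: [0.5637, 0.1029, 0.1268]
orientation: [-2.4, -2.026, 0.001]
wrist_force: [-2.5, -0.5, 4.6]
gripper_width: 0.006
grip_force: 2.0
```

Request:
play_rows:
  moves:
    - {"dx": 0,"dy": 0,"dz": -0.1,"rx": 0,"ry": 0,"rz": 0,"fingers": -1}
    - {"dx": 0,"dy": 0,"dz": -0.08,"rx": 0,"ry": 0,"rz": 0,"fingers": -1}

```text
t: 8.6
ee_pos: [0.5641, 0.1029, 0.1227]
orientation: [2.401, 2.025, 0.001]
wrist_force: [-0.8, -0.4, 0.3]
gripper_width: 0.005
grip_force: 0.0
```

Request:
play_rows:
  moves:
    - {"dx": 0,"dy": 0,"dz": -0.08,"rx": 0,"ry": 0,"rz": 0,"fingers": -1}
    - {"dx": 0,"dy": 0,"dz": -0.03,"rx": 0,"ry": 0,"rz": 0,"fingers": -1}

```text
t: 8.8
ee_pos: [0.564, 0.1029, 0.1202]
orientation: [2.401, 2.025, 0.001]
wrist_force: [-4.1, -1.5, 9.5]
gripper_width: 0.005
grip_force: 4.8
```

Request:
play_rows:
  moves:
    - {"dx": 0,"dy": 0,"dz": 0.9,"rx": 0,"ry": 0,"rz": 0,"fingers": -1}
    - {"dx": 0,"dy": 0,"dz": 0.9,"rx": 0,"ry": 0,"rz": 0,"fingers": -1}
    - {"dx": -0.15,"dy": -0.9,"dz": 0,"rx": 0,"ry": 0,"rz": 0,"fingers": -1}
    - {"dx": -0.15,"dy": -0.9,"dz": 0,"rx": 0,"ry": 0,"rz": 0,"fingers": -1}
    - {"dx": -0.15,"dy": -0.9,"dz": 0,"rx": 0,"ry": 0,"rz": 0,"fingers": -1}
    - {"dx": -0.15,"dy": -0.9,"dz": 0,"rx": 0,"ry": 0,"rz": 0,"fingers": -1}
    - {"dx": -0.15,"dy": -0.9,"dz": 0,"rx": 0,"ry": 0,"rz": 0,"fingers": -1}
    - {"dx": -0.15,"dy": -0.9,"dz": 0,"rx": 0,"ry": 0,"rz": 0,"fingers": -1}
    - {"dx": -0.15,"dy": -0.9,"dz": 0,"rx": 0,"ry": 0,"rz": 0,"fingers": -1}
    - {"dx": -0.15,"dy": -0.9,"dz": 0,"rx": 0,"ry": 0,"rz": 0,"fingers": -1}

```text
t: 9.8
ee_pos: [0.5337, -0.078, 0.1648]
orientation: [2.401, 2.025, 0.0]
wrist_force: [0.1, 0.5, -0.2]
gripper_width: 0.004
grip_force: 0.0
```

Request:
play_rows:
  moves:
    - {"dx": 0,"dy": 0,"dz": 0,"rx": 0,"ry": 0,"rz": 0,"fingers": -1}
    - {"dx": 0,"dy": 0,"dz": -0.8,"rx": 0,"ry": 0,"rz": 0,"fingers": -1}
    - {"dx": 0,"dy": 0,"dz": -0.4,"rx": 0,"ry": 0,"rz": 0,"fingers": -1}
    - {"dx": 0,"dy": 0,"dz": -0.2,"rx": 0,"ry": 0,"rz": 0,"fingers": -1}
    - {"dx": 0,"dy": 0,"dz": -0.1,"rx": 0,"ry": 0,"rz": 0,"fingers": -1}

```text
t: 10.3
ee_pos: [0.5337, -0.0766, 0.1271]
orientation: [-2.4, -2.026, 0.001]
wrist_force: [-2.0, 0.9, 4.6]
gripper_width: 0.004
grip_force: 2.3
```

Request:
play_rows:
  moves:
    - {"dx": 0,"dy": 0,"dz": -0.1,"rx": 0,"ry": 0,"rz": 0,"fingers": -1}
    - {"dx": 0,"dy": 0,"dz": -0.08,"rx": 0,"ry": 0,"rz": 0,"fingers": -1}

```text
t: 10.5
ee_pos: [0.5341, -0.077, 0.1229]
orientation: [2.401, 2.025, 0.001]
wrist_force: [-0.7, -0.6, 0.2]
gripper_width: 0.005
grip_force: 0.0
```

Request:
play_rows:
  moves:
    - {"dx": 0,"dy": 0,"dz": -0.08,"rx": 0,"ry": 0,"rz": 0,"fingers": -1}
    - {"dx": 0,"dy": 0,"dz": -0.03,"rx": 0,"ry": 0,"rz": 0,"fingers": -1}

```text
t: 10.7
ee_pos: [0.534, -0.0771, 0.1202]
orientation: [2.401, 2.025, 0.001]
wrist_force: [-3.1, 0.6, 8.4]
gripper_width: 0.005
grip_force: 3.9
```

Lifting up and away (toward the base and high) for the final look.

Request:
play_rows:
  moves:
    - {"dx": 0,"dy": 0,"dz": 1,"rx": 0,"ry": 0,"rz": 0,"fingers": -1}
    - {"dx": 0,"dy": 0,"dz": 1,"rx": 0,"ry": 0,"rz": 0,"fingers": -1}
    - {"dx": 0,"dy": 0,"dz": 1,"rx": 0,"ry": 0,"rz": 0,"fingers": -1}
    - {"dx": 0,"dy": 0,"dz": 1,"rx": 0,"ry": 0,"rz": 0,"fingers": -1}
    - {"dx": -0.5,"dy": 1,"dz": 0.5,"rx": 0,"ry": 0,"rz": 0,"fingers": -1}
    - {"dx": -0.5,"dy": 1,"dz": 0.5,"rx": 0,"ry": 0,"rz": 0,"fingers": -1}
    - {"dx": -0.5,"dy": 1,"dz": 0.5,"rx": 0,"ry": 0,"rz": 0,"fingers": -1}
    - {"dx": -0.5,"dy": 1,"dz": 0.5,"rx": 0,"ry": 0,"rz": 0,"fingers": -1}
    - {"dx": -0.5,"dy": 1,"dz": 0,"rx": 0,"ry": 0,"rz": 0,"fingers": -1}
    - {"dx": -0.5,"dy": 1,"dz": 0,"rx": 0,"ry": 0,"rz": 0,"fingers": -1}

```text
t: 11.7
ee_pos: [0.4583, 0.0737, 0.2704]
orientation: [2.401, 2.025, 0.001]
wrist_force: [0.4, -0.5, -0.6]
gripper_width: 0.006
grip_force: 0.0
```

Request:
play_rows:
  moves:
    - {"dx": -0.4,"dy": 1,"dz": 0,"rx": 0,"ry": 0,"rz": 0,"fingers": -1}
    - {"dx": -0.4,"dy": 1,"dz": 0,"rx": 0,"ry": 0,"rz": 0,"fingers": -1}
    - {"dx": -0.4,"dy": 1,"dz": 0,"rx": 0,"ry": 0,"rz": 0,"fingers": -1}
    - {"dx": -0.4,"dy": 1,"dz": 0,"rx": 0,"ry": 0,"rz": 0,"fingers": -1}
    - {"dx": -0.4,"dy": 1,"dz": 0,"rx": 0,"ry": 0,"rz": 0,"fingers": -1}
    - {"dx": -0.4,"dy": 1,"dz": 0,"rx": 0,"ry": 0,"rz": 0,"fingers": -1}
    - {"dx": -0.4,"dy": 1,"dz": 0,"rx": 0,"ry": 0,"rz": 0,"fingers": -1}
    - {"dx": -0.4,"dy": 1,"dz": 0,"rx": 0,"ry": 0,"rz": 0,"fingers": -1}
    - {"dx": 0,"dy": 1,"dz": 0,"rx": 0,"ry": 0,"rz": 0,"fingers": -1}
    - {"dx": 0,"dy": 0,"dz": 0,"rx": 0,"ry": 0,"rz": 0,"fingers": -1}

```text
t: 12.7
ee_pos: [0.3784, 0.2998, 0.2697]
orientation: [-2.399, -2.028, 0.0]
wrist_force: [-0.4, -0.1, 0.0]
gripper_width: 0.007
grip_force: 0.0
```

Run:
```python
from h import *
t=vision.grab_frame("top");p=vision.grab_frame("side")
for r,m in blue(t,.095): print(np.round(r[0]),np.round(r[1]),round(r[2],1))
b=finder.outline_of("lid_knob",t)
print([ (r["box"],r["score"]) for r in b[:1]])
A=cv2.resize(p["image"][130:260,220:380,::-1],(640,520),interpolation=2)
cv2.imwrite("pics/s4.png",A)
B=cv2.resize(t["image"][100:300,220:460,::-1],(720,600),interpolation=2);cv2.imwrite("pics/t4.png",B)
```

```text
[615.   4.] [147.  25.] 80.6
[566. 104.] [26. 97.] 80.5
[536. -74.] [25. 97.] 80.4
[486.  25.] [147.  25.] 80.5
[([329.8, 205.5, 339.6, 218.4], 0.46)]
```

View pics/s4.png

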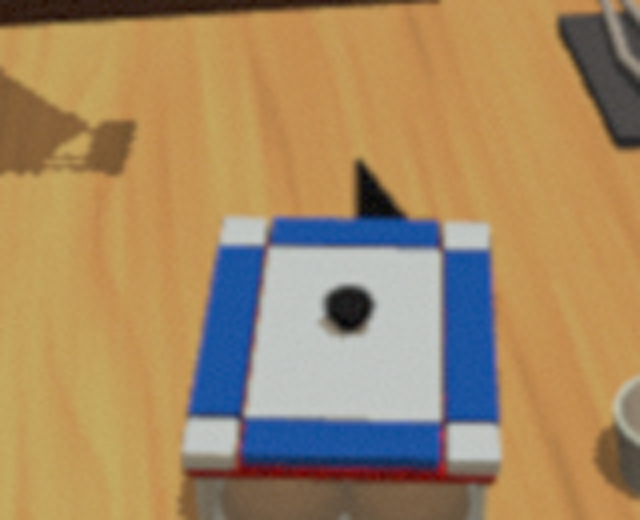

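View pics/t4.png

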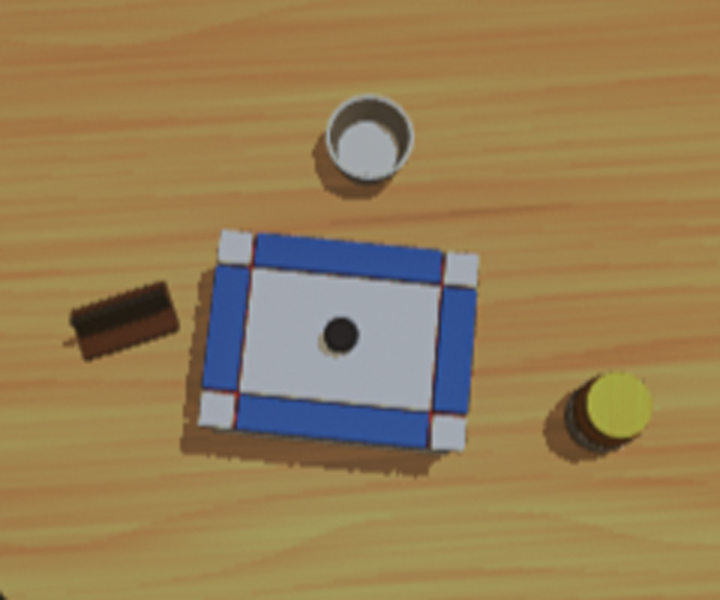

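All four sections are flush with the lid corners. The keeper, jar, cup and sign sit at the same pixels as before.

```bash
python3 -c "
from plant import arm
print(arm.sign_off())"
```

```text
the job is handed in; nothing more can be done
None
```

All four blue rim sections clicked shut and sit flush; the keeper, jar, cup and sign look unmoved in the final pictures, and the job was handed in at about 13 s.

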